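Pack two lunch boxes

ROBOT

A 6-joint arm with a two-finger parallel gripper is mounted at the origin on the work surface. World frame = base frame: x ahead of the robot, y to its left, z up, the work surface at z = 0. Lengths are in m, angles in degrees, forces in N, time in s.
With the tool pointing down it reaches from about 0.425 to 0.95 m from the base axis. Payload 14.7 kg.
Tool frame: the origin (TCP) lies midway between the tips of the shut fingers; the grasp point (between the pads) lies 19 mm behind it; z points along the fingers, y is the direction in which the jaws open and shut (so a half turn about z gives the same grasp; the last joint's range is limited). The gripper opens to 85 mm and grips with 20 to 120 N. Pads are 22 mm wide; open, the fingers measure 114 mm over their backs; the gripper's body (76 mm by 85 mm) begins 54 mm behind the grasp point. The pads swing forward as they close: fully open they stand 13 mm farther back than shut.
Start: joints at [-71.883, 27.513, 91.461, -0, 61.026, -2.67], TCP at [0.231, -0.608, 0.231] pointing down, gripper open.
Joint ranges: [-157.49, 157.49], [-46.99, 117.5], [13.45, 153.17], [-89.5, 269.5], [5.16, 153.95], [-167.48, 167.48]. Speed limits (degrees/s): [108.29, 108.29, 136.94, 172.46, 172.46, 172.46].

INTERFACE

Orientations are given as [roll, pitch, yaw] about the fixed x, y, z axes, in that order (R = Rz(yaw) Ry(pitch) Rx(roll)).
In Python, from plant import r, viewer, order gives the robot as it stands.
- The arm moves only by the tool send_rows, never from a script. Its argument "moves" is a list of rows, each a list of 5 numbers: the closure in counts, from 0 (fully open) to 255 (shut), then the shift along the tool's x, y, z in m, then the turn about the tool's z in rad. In form: [[hand, x, y, z, roll], ...]. A call has 1 to 12 rows; each row is the pose to reach, as a shift and turn from the pose commanded when the call began, along the tool's axes at that moment; what a row does not reach only later rows make up. A row lasts 1/10 s, in which the tool goes at most 50 mm and 8.59 degrees, less where a joint would pass 70% of its speed; a pose out of reach is approached as far as the arm can. A call with a gripper value outside its range is refused whole. The fingers move at their own pace and stop on an object; "grip_force" is the grip in N (left out, the last holds). Time passes only in rows, so rows that repeat a pose let the fingers close. It gives the time, the measured TCP pose, the force and the opening at its end, in the units of the state.
- r.get_obs(): the state, without advancing time (a new reading comes with each control period).
- viewer.grab_frame(name): name is "side" or "top"; returns a dict with "image" (480x640x3 uint8, red, green, blue), "fovy" (degrees; the focal length in pixels is half the picture's height over the tangent of half this angle, whatever the lens; pixels are square), "cx", "cy" (the principal point, pixels), "T" (4x4, takes a point from camera to world coordinates). Camera axes: x right, y down, z forward; pixel columns grow to the right and rows downward; lengths in m; the calibration is good to about 2 mm. A picture is of the moment at which its call begins. There is no depth.
- order.sign_off(): hands the job in, once; it reports no verdict.
The state is a dict: "time_s": time; "joint_pos": joint angles; "joint_velocities": joint speeds; "tau": joint torques, N m; "ee_pos": TCP position; "tool_rot": TCP orientation; "ft_force": force on the tool from outside, world axes, zero at the start; "ft_torque": the same for the moment, N m; "opening": opening from 0.0 (shut) to 1.0 (fully open).
Only numpy, scipy, OpenCV 4.12 (cv2) and the standard library are available. Lean on these libraries where they do the work, as an engineer would, in place of code of your own. Each camera call takes 0.05 s, during which the arm holds its last target. There are 200 camera calls.

TASK

Pack the two lunches: the tangerine and the honey jar go into the blue lunch box, the green apple and the yoghurt jar into the dark grey one. In each box the fruit lies in the larger compartment and the jar stands upright in the smaller one, with the boxes left flat on the table. Set everything down gently rather than dropping it, and leave the jam jar, the mug and the salt pot where they are.

Things in the scene. Friction and masses are not known exactly. Their poses are not given: they have to be found in the camera images.
- tangerine: Orange tangerine, slightly flattened: 58 mm across, 48 mm tall, about 0.09 kg. Origin: its centre, 24 mm above the table as it stands (flat underside). z up.
- apple: Green apple with a short stem: 62 mm across, 56 mm tall, about 0.13 kg. Origin: its centre, 28 mm above the table as it stands (flat underside). z up.
- honey_jar: Amber honey jar with a paper label and a yellow lid, 52 mm across the lid, 50 mm across the body, 68 mm tall (the lid is the top 14 mm), about 0.16 kg, standing upright on the table. Origin: centre of its underside, z up.
- yoghurt_jar: White yoghurt jar with a pale blue lid, 52 mm across the lid, 50 mm across the body, 68 mm tall (the lid is the top 14 mm), about 0.16 kg, standing upright on the table. Origin: centre of its underside, z up.
- blue_box: Open blue plastic lunch box, 130 (x) by 185 (y) by 35 mm high, loose, 0.45 kg. Origin: centre of its underside, z up. Walls and floor 3 mm thick. A 3 mm divider along x, its top 28 mm above the underside, stands at y = -16 mm; the larger compartment (124 in x by 104 mm in y) is centred at x 0, y = +37.5 mm, the smaller (124 by 72 mm) at x 0, y = -53.5 mm.
- grey_box: Open dark grey plastic lunch box, 130 (x) by 185 (y) by 35 mm high, loose, 0.45 kg. Origin: centre of its underside, z up. Walls and floor 3 mm thick. A 3 mm divider along x, its top 28 mm above the underside, stands at y = +16 mm; the larger compartment (124 in x by 104 mm in y) is centred at x 0, y = -37.5 mm, the smaller (124 by 72 mm) at x 0, y = +53.5 mm.
- jam_jar: Bystander, to be left alone. Dark red jam jar with a paper label and a red lid, 52 mm across the lid, 50 mm across the body, 68 mm tall (the lid is the top 14 mm), about 0.16 kg, standing upright on the table. Origin: centre of its underside, z up.
- salt_pot: Bystander, to be left alone. White salt pot with a steel top, 36 mm across, 60 mm high, between the boxes. Origin: centre of its underside.
- mug: Bystander, to be left alone. Blue mug, 80 mm across, 90 mm high, to the robot's left, its handle towards its +y. Origin: centre of its underside.
Not all that is in view belongs to the job. What is shaped like the tangerine but pink or purple is not meant.

How it is judged:
By the outcome, as a careful person would: the job done as asked, in the order asked, and still so for the second after the job is handed in, with the robot touching nothing.
It also fails if it takes over 102 s, if anything falls off the work surface, if the arm or the gripper's body presses on something with over 40 N, if the wrist force passes 120 N, or if a joint passes its speed limit or range.

## Working session

There is one attempt and no reset: what is moved stays moved. The work goes in short steps, Python scripts to look and compute and a tool call to move; the robot and the scene stay as the last step left them, time stands still between calls to the robot, and variables do not carry over. Pictures are saved under pics/ and viewed, about 12 in all and at most 16, crops included, and the job is handed in when it is done.

Besides the shell and the picture viewer there is one more tool, called in YAML: its name, and indented under it one key for each argument. send_rows: Moves the arm, as the interface text tells. Its arguments: {"type":"object","properties":{"moves":{"type":"array"},"grip_force":{"type":"number"}},"required":["moves"]}

```bash
mkdir -p pics
cat > h.py <<'E'
import numpy as np, cv2
from plant import r, viewer, order
def grab(n,save=None):
    f=viewer.grab_frame(n)
    if save: cv2.imwrite('pics/'+save,cv2.cvtColor(f['image'],cv2.COLOR_RGB2BGR))
    return f
def ray(f,u,v):
    h=f['image'].shape[0]; fl=h/2/np.tan(np.radians(f['fovy'])/2)
    d=f['T'][:3,:3]@np.array([(u-f['cx'])/fl,(v-f['cy'])/fl,1]); return f['T'][:3,3],d
def onz(f,u,v,z):
    o,d=ray(f,u,v); return o+d*(z-o[2])/d[2]
def proj(f,p):
    h=f['image'].shape[0]; fl=h/2/np.tan(np.radians(f['fovy'])/2)
    c=f['T'][:3,:3].T@(np.array(p)-f['T'][:3,3]); return c[0]/c[2]*fl+f['cx'],c[1]/c[2]*fl+f['cy']
E
python3 - <<'E'
from h import *
np.set_printoptions(precision=3,suppress=True)
for n in('top','side'):
    f=grab(n,n+'0.png'); print(n,f['fovy'],f['cx'],f['cy']);print(f['T'])
print(r.get_obs())
E
```

```text
top 53.72438720852449 312.13173560528384 239.0416048376931
[[ 0.009 -0.991  0.135  0.371]
 [-1.    -0.008  0.005  0.044]
 [-0.004 -0.135 -0.991  0.978]
 [ 0.     0.     0.     1.   ]]
side 44.97665876921102 321.9311457519469 239.95748982579906
[[-0.968 -0.194  0.16   0.236]
 [-0.251  0.704 -0.664  0.968]
 [ 0.016 -0.683 -0.73   1.078]
 [ 0.     0.     0.     1.   ]]
{'time_s': 0.1, 'joint_pos': array([-71.883,  27.548,  91.49 ,   0.   ,  61.026,  -2.67 ]), 'joint_velocities': array([ 0.036, -0.166, -0.127, -0.063, -0.1  , -0.018]), 'tau': array([  0.002, -95.226, -43.104,  -0.   ,   0.005,   0.   ]), 'ee_pos': array([ 0.231, -0.607,  0.231]), 'tool_rot': array([-179.936,   -0.003,   20.786]), 'ft_force': array([ 0.728, -0.263,  0.317]), 'ft_torque': array([ 0.003, -0.035,  0.033]), 'opening': 0.9993292675834562}
```

View pics/top0.png

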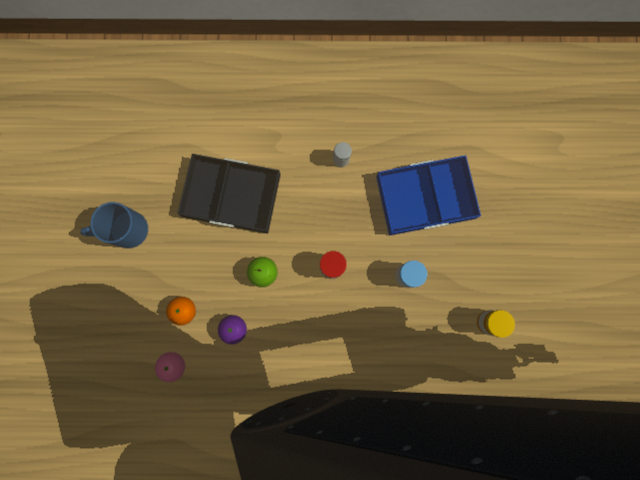

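View pics/side0.png

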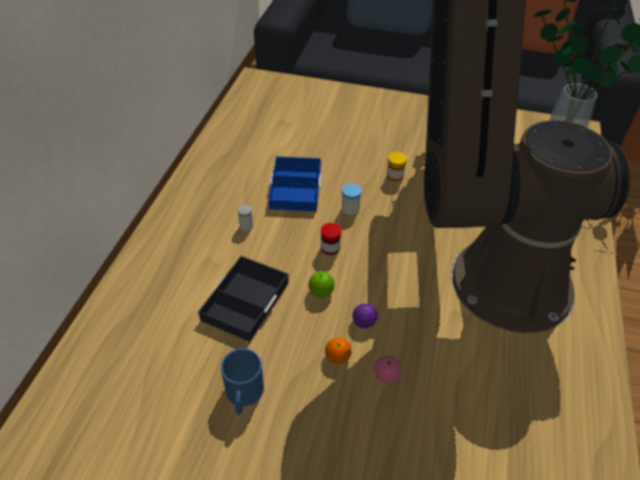

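The top view shows the orange tangerine at (181,311), with a purple decoy at (232,330) and a pink one at (170,367). The green apple is at (263,272), the jam lid (red) at (333,264), the yoghurt lid (pale blue) at (414,274) and the honey lid (yellow) at (501,324). The grey box is around (230,193), the blue box around (428,195), the salt pot at (342,153) and the mug at (118,225). The side view agrees: the tangerine is at (338,350) and its two decoys are at (365,315) and (388,368).

```bash
cat > m.py <<'E'
from h import *
np.set_printoptions(precision=4,suppress=True)
H={'tang':((5,200,120),(16,255,255),.024),'apple':((33,120,60),(50,255,255),.028),'yog':((97,60,150),(110,190,255),.068),'honey':((20,200,150),(30,255,255),.068),'jam':((0,200,100),(3,255,255),.068)}
def blob(m):
    c=max(cv2.findContours(m,cv2.RETR_EXTERNAL,cv2.CHAIN_APPROX_NONE)[0],key=cv2.contourArea); return c
def center(f,k):
    hsv=cv2.cvtColor(f['image'],cv2.COLOR_RGB2HSV); lo,hi,z=H[k]
    c=blob(cv2.inRange(hsv,lo,hi)); (u,v),rad=cv2.minEnclosingCircle(c); return u,v,rad,cv2.contourArea(c),z
E
python3 - <<'E'
from m import *
f=grab('top'); img=f['image']
for k in H:
    u,v,rad,a,z=center(f,k); p=onz(f,u,v,z); print(k,np.round([u,v,rad,a],1),p,'reach %.3f'%np.hypot(*p[:2]))
hsv=cv2.cvtColor(img,cv2.COLOR_RGB2HSV)
# boxes
mb=cv2.inRange(hsv,(108,150,40),(125,255,255)); mb[:, :320]=0
mg=(img.max(2)<75).astype(np.uint8)*255; mg[:140]=0;mg[250:]=0;mg[:,:160]=0;mg[:,300:]=0
for n,m in(('blue',mb),('grey',mg)):
    m=cv2.morphologyEx(m,cv2.MORPH_CLOSE,np.ones((9,9)));c=blob(m)
    b=cv2.boxPoints(cv2.minAreaRect(cv2.convexHull(c)));print(n,b.round(1).tolist(),cv2.contourArea(c))
    q=cv2.approxPolyDP(cv2.convexHull(c),6,True)[:,0];print(q.tolist())
    for p in q: print(onz(f,*p,.035)[:2])
crop=img[140:400,80:540]
s=cv2.resize(crop,None,fx=1.74,fy=1.74,interpolation=cv2.INTER_CUBIC); cv2.imwrite('pics/c1.png',s[:,:,::-1])
E
```

```text
tang [181.5 310.5  13.7 528.5] [0.3548 0.3083 0.024 ] reach 0.470
apple [261.6 271.3  15.2 673. ] [0.4341 0.1498 0.028 ] reach 0.459
yog [413.4 273.4  13.1 494.5] [ 0.4299 -0.1459  0.068 ] reach 0.454
honey [501.5 323.   13.6 513. ] [ 0.3375 -0.3105  0.068 ] reach 0.459
jam [332.6 263.9  12.7 468. ] [0.4469 0.0091 0.068 ] reach 0.447
blue [[378.20001220703125, 172.10000610351562], [467.20001220703125, 154.6999969482422], [479.20001220703125, 216.10000610351562], [390.20001220703125, 233.5]] 4356.0
[[451, 159], [479, 215], [392, 233], [379, 172]]
[ 0.6675 -0.2347]
[ 0.551  -0.2876]
[ 0.5128 -0.1115]
[ 0.6389 -0.0867]
grey [[176.1999969482422, 216.0], [188.6999969482422, 152.5], [280.1000061035156, 170.3000030517578], [267.70001220703125, 233.89999389648438]] 5696.0
[[192, 154], [278, 170], [267, 232], [177, 213]]
[0.6742 0.2983]
[0.6415 0.1203]
[0.5128 0.1401]
[0.5503 0.3234]
```

View pics/c1.png

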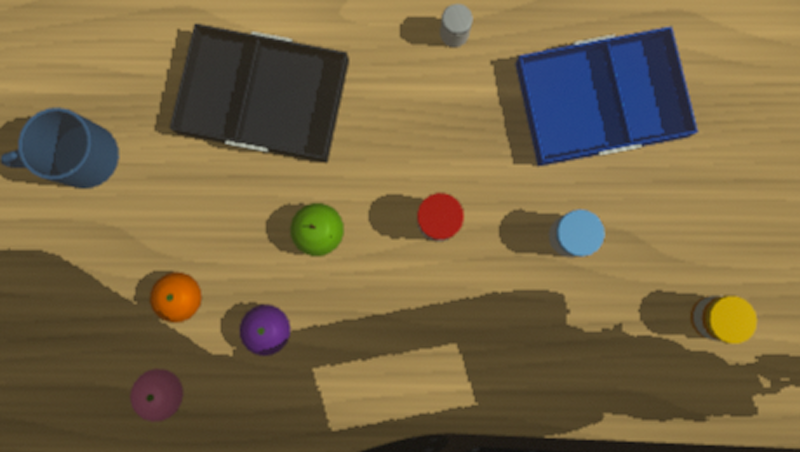

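The crop confirms the orange (uniform, with a green dot) at (181,311) as the tangerine. The pink and purple ones are decoys, so I'm leaving them. I'll turn the tool to yaw 90, so that tool x = world y, tool y = world x and tool z = down.

send_rows:
  moves:
    - [0,0.488,-0.358,0,-1.208]
    - [0,0.488,-0.358,0,-1.208]
    - [0,0.488,-0.358,0,-1.208]
    - [0,0.488,-0.358,0,-1.208]
    - [0,0.488,-0.358,0,-1.208]
    - [0,0.488,-0.358,0,-1.208]
    - [0,0.488,-0.358,0,-1.208]
    - [0,0.488,-0.358,0,-1.208]
    - [0,0.488,-0.358,0,-1.208]
    - [0,0.488,-0.358,0,-1.208]
    - [0,0.488,-0.358,0,-1.208]
    - [0,0.488,-0.358,0,-1.208]

```text
time_s: 1.35
ee_pos: [0.5578, -0.1022, 0.2313]
tool_rot: [-180.0, 0.0, 90.0]
ft_force: [0.5, -1.9, 0.3]
opening: 1.001
```

Run:
```python
from m import *
f=grab('top')
for n,q,s in(('grey',[(192.6,154.4),(280,170.5),(267.9,232),(179.4,216.4)],-1),('blue',[(377.1,173.3),(466.2,156.1),(480,215.9),(389.8,234.8)],1)):
    P=np.array([onz(f,*p,.035)[:2] for p in q]); c=P.mean(0); ex=(P[0]+P[1]-P[2]-P[3])/2; ey=(P[0]+P[3]-P[1]-P[2])/2
    yaw=np.degrees(np.arctan2(ex[1],ex[0])),np.degrees(np.arctan2(-ey[0],ey[1])); a=np.radians(np.mean(yaw)); Y=np.array([-np.sin(a),np.cos(a)])
    print(n,c,'yaw',yaw,'sizes',np.linalg.norm(ex),np.linalg.norm(ey),'big',c+Y*.0375*s,'small',c-Y*.0535*s)
o=r.get_obs();print(o['time_s'],o['ee_pos'],o['tool_rot'])
```

```text
grey [0.5925 0.2174] yaw (np.float64(-9.538923499585401), np.float64(-9.950454451623544)) sizes 0.13064864704317306 0.18314506107097941 big [0.5861 0.1804] small [0.6015 0.2701]
blue [ 0.5921 -0.1864] yaw (np.float64(10.74158349797874), np.float64(12.003292287224607)) sizes 0.12807358480466713 0.1870361222992089 big [ 0.5847 -0.1496] small [ 0.6026 -0.2388]
1.4 [ 0.5614 -0.0967  0.2314] [179.8663  -0.1097  90.1101]
```

send_rows:
  moves:
    - [0,0.405,-0.206,0,0]
    - [0,0.405,-0.206,0,0]
    - [0,0.405,-0.206,0,0]
    - [0,0.405,-0.206,0,0]
    - [0,0.405,-0.206,0,0]
    - [0,0.405,-0.206,0,0]
    - [0,0.405,-0.206,0,0]
    - [0,0.405,-0.206,0,0]
    - [0,0.405,-0.206,0,0]
    - [0,0.405,-0.206,0.05,0]
    - [0,0.405,-0.206,0.1,0]
    - [0,0.405,-0.206,0.1,0]

```text
time_s: 2.6
ee_pos: [0.3477, 0.299, 0.1269]
tool_rot: [-179.6, 0.3, 90.1]
ft_force: [-1.3, -0.4, 1.0]
opening: 1.0
```

Run:
```python
from m import *
o=r.get_obs();print(o['time_s'],o['ee_pos'],o['tool_rot'])
t=grab('top');f=grab('side')
# two-view triangulation of fruit centres / lids
for k in H:
  try:
    u,v,rad,a,z=center(f,k); print(k,np.round([u,v,rad,a],1),'side',onz(f,u,v,z)[:2],end=' ')
    u,v,rad,a,z=center(t,k); print(np.round([u,v,rad,a],1),'top',onz(t,u,v,z)[:2])
  except Exception as e: print(k,e)
u,v=map(int,proj(f,o['ee_pos'])); print(u,v)
a=f['image'][max(0,v-150):v+150,max(0,u-200):u+200];b=t['image']
cv2.imwrite('pics/c2.png',np.hstack([cv2.resize(a,(400,300)),cv2.resize(b,(400,300))])[:,:,::-1])
```

```text
2.6 [0.3477 0.299  0.1269] [-179.5789    0.3152   90.0765]
tang [338.2 349.4  12.4 316.5] side [0.3545 0.3083] [182.1 310.9  13.8 514.5] top [0.3541 0.3071]
apple [320.  285.    4.5  34. ] side [0.4348 0.1533] [261.7 271.4  15.2 671. ] top [0.4339 0.1496]
yog max() iterable argument is empty
honey max() iterable argument is empty
jam [322. 230.   2.   0.] side [0.4656 0.0186] [332.6 263.9  12.7 467. ] top [0.4469 0.0091]
344 318
```

View pics/c2.png

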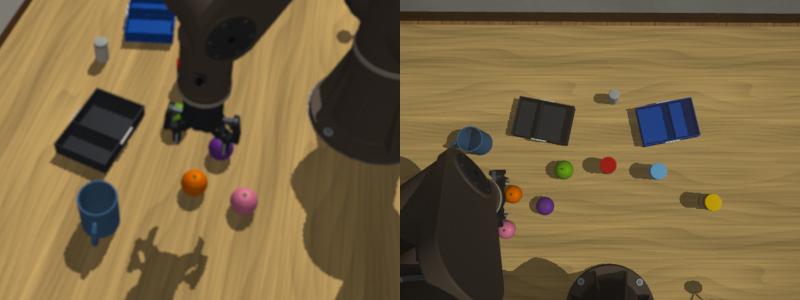

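Both views agree that the tangerine is at (0.354, 0.308). In the crop the gripper is above it, clear of the pink decoy. I'll descend and grasp.

send_rows:
  moves:
    - [0,0.003,0,0.03,0]
    - [0,0.003,0,0.06,0]
    - [0,0.003,0,0.09,0]
    - [0,0.003,0,0.115,0]
    - [0,0.003,0,0.126,0]
    - [0,0.003,0,0.126,0]
    - [0,0.003,0,0.126,0]
    - [255,0.003,0,0.126,0]
    - [255,0.003,0,0.126,0]
    - [255,0.003,0,0.126,0]
    - [255,0.003,0,0.126,0]
    - [255,0.003,0,0.126,0]
  grip_force: 30

```text
time_s: 3.9
ee_pos: [0.3517, 0.3043, 0.0066]
tool_rot: [179.9, -0.1, 90.0]
ft_force: [-1.1, -1.3, 22.3]
opening: 0.656
```

send_rows:
  moves:
    - [255,0,0,0,0]
    - [255,0,0,0,0]
    - [255,0,0,0,0]
    - [255,0,0,0,0]
    - [255,0,0,0,0]

```text
time_s: 4.4
ee_pos: [0.3517, 0.3044, 0.0066]
tool_rot: [179.9, -0.1, 90.0]
ft_force: [-0.9, -1.8, 22.3]
opening: 0.659
```

send_rows:
  moves:
    - [255,0,0,-0.01,0]
    - [255,0,0,-0.04,0]
    - [255,0,0,-0.08,0]
    - [255,0,0,-0.12,0]
    - [255,-0.02,0.01,-0.15,0]
    - [255,-0.054,0.027,-0.165,0]
    - [255,-0.093,0.047,-0.165,0]
    - [255,-0.132,0.067,-0.165,0]
    - [255,-0.172,0.087,-0.165,0]
    - [255,-0.212,0.107,-0.165,0]
    - [255,-0.252,0.127,-0.165,0]
    - [255,-0.292,0.147,-0.165,0]

```text
time_s: 5.6
ee_pos: [0.4984, 0.01, 0.171]
tool_rot: [180.0, -0.0, 90.0]
ft_force: [1.0, -0.1, 0.1]
opening: 0.656
```

send_rows:
  moves:
    - [255,-0.04,0.02,0,0]
    - [255,-0.08,0.04,0,0]
    - [255,-0.115,0.058,0,0]
    - [255,-0.14,0.071,0,0]
    - [255,-0.158,0.08,0,0]
    - [255,-0.166,0.084,0,0]
    - [255,-0.166,0.084,0.02,0]
    - [255,-0.166,0.084,0.05,0]
    - [255,-0.166,0.084,0.08,0]
    - [255,-0.166,0.084,0.09,0]
    - [255,-0.166,0.084,0.09,0]

```text
time_s: 6.7
ee_pos: [0.5809, -0.1531, 0.0794]
tool_rot: [-179.8, -0.1, 90.0]
ft_force: [-0.6, -0.8, -0.8]
opening: 0.655
```

Run:
```python
from m import *
t=grab('top');f=grab('side')
o=r.get_obs();print(o['time_s'],o['ee_pos'],o['tool_rot'],o['ft_force'],o['opening'])
a=f['image'][100:340,160:480];b=t['image'][100:340,280:600]
cv2.imwrite('pics/c3.png',np.hstack([cv2.resize(a,(400,300)),cv2.resize(b,(400,300))])[:,:,::-1])
```

```text
6.8 [ 0.5825 -0.1539  0.0814] [179.9587   0.01    90.0278] [ 0.1517  0.6031 -0.4472] 0.6545249211687815
```

View pics/c3.png

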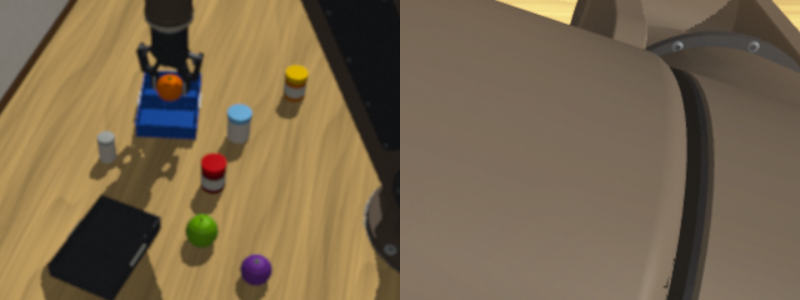

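The side view shows the tangerine held over the blue box's large compartment, with the other objects untouched. I'll lower it gently and release with a limited opening.

send_rows:
  moves:
    - [255,0.002,0,0.025,0]
    - [255,0.002,0,0.045,0]
    - [255,0.002,0,0.058,0]
    - [255,0.002,0,0.064,0]
    - [255,0.002,0,0.067,0]
    - [255,0.002,0,0.069,0]
    - [255,0.002,0,0.07,0]
    - [255,0.002,0,0.071,0]
    - [255,0.002,0,0.071,0]
    - [255,0.002,0,0.071,0]

```text
time_s: 7.8
ee_pos: [0.5824, -0.1524, 0.0098]
tool_rot: [180.0, 0.0, 90.0]
ft_force: [-1.5, -0.1, 6.3]
opening: 0.652
```

send_rows:
  moves:
    - [80,0,0,0,0]
    - [70,0,0,0,0]
    - [60,0,0,0,0]
    - [50,0,0,0,0]
    - [50,0,0,0,0]
    - [50,0,0,0,0]

```text
time_s: 8.4
ee_pos: [0.582, -0.1522, 0.0093]
tool_rot: [-180.0, -0.0, 90.0]
ft_force: [0.6, 0.4, -0.6]
opening: 0.805
```

send_rows:
  moves:
    - [50,0,0,-0.02,0]
    - [50,0,0,-0.06,0]
    - [20,0,0,-0.1,0]
    - [0,-0.01,-0.016,-0.14,0]
    - [0,-0.03,-0.046,-0.16,0]
    - [0,-0.055,-0.085,-0.16,0]
    - [0,-0.08,-0.123,-0.16,0]
    - [0,-0.105,-0.162,-0.16,0]
    - [0,-0.13,-0.2,-0.16,0]
    - [0,-0.15,-0.231,-0.15,0]
    - [0,-0.159,-0.245,-0.13,0]
    - [0,-0.159,-0.245,-0.12,0]

```text
time_s: 9.6
ee_pos: [0.3351, -0.3118, 0.1285]
tool_rot: [-180.0, -0.0, 89.8]
ft_force: [-0.1, -0.3, 0.5]
opening: 0.997
```

send_rows:
  moves:
    - [0,0,0,0,0]
    - [0,0,0,0,0]

```text
time_s: 9.8
ee_pos: [0.3378, -0.3109, 0.1295]
tool_rot: [180.0, -0.0, 90.0]
ft_force: [0.1, 0.2, -0.1]
opening: 1.001
```

Run:
```python
from m import *
o=r.get_obs();print(o['time_s'],o['ee_pos'],o['tool_rot'],o['ft_force'],o['opening'])
t=grab('top');f=grab('side')
for k in('tang','honey','apple','yog'):
  for n,g in(('top',t),('side',f)):
   try:
    u,v,rad,a,z=center(g,k); print(k,n,np.round([u,v,rad,a],1),onz(g,u,v,z+.003*(k=='tang'))[:2])
   except Exception as e: print(k,n,'none')
a=f['image'][100:340,220:540];b=t['image'][100:340,320:640]
cv2.imwrite('pics/c4.png',np.hstack([cv2.resize(a,(400,300)),cv2.resize(b,(400,300))])[:,:,::-1])
```

```text
9.8 [ 0.3378 -0.3109  0.1295] [179.9991  -0.0065  90.0389] [ 0.1173  0.1716 -0.1354] 1.0014264743605414
tang top [409.8 200.2  12.8 405.5] [ 0.5822 -0.1502]
tang side [295.6 188.    8.9 140. ] [ 0.5833 -0.154 ]
honey top [500.9 323.3  13.7 519. ] [ 0.3369 -0.3093]
honey side [397.  158.    8.5 139.5] [ 0.3355 -0.3036]
apple top [261.7 271.3  15.3 677. ] [0.434  0.1496]
apple side [321.2 284.6  13.  485.5] [0.4324 0.1514]
yog top [413.4 273.4  13.1 430.5] [ 0.4299 -0.1459]
yog side [351.  191.    9.2 150.5] [ 0.4284 -0.1375]
```

View pics/c4.png

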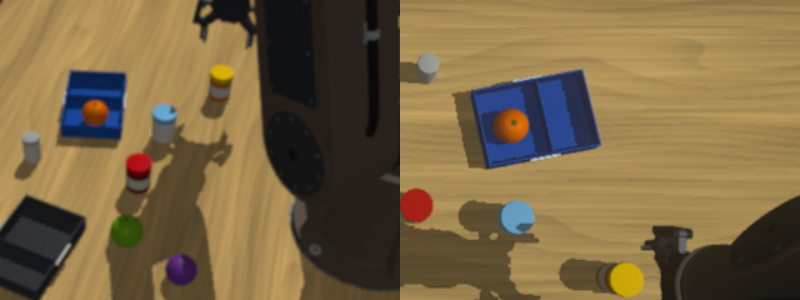

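The tangerine sits in the large compartment of the blue box and the box has not moved. In the crops the gripper is over the honey jar, at top-view pixel (501,323). Its measured position agrees with the TCP to 2 mm, so I'll descend and grasp the body.

send_rows:
  moves:
    - [0,0.001,0,0.03,0]
    - [0,0.001,0,0.06,0]
    - [0,0.001,0,0.09,0]
    - [0,0.001,0,0.105,0]
    - [0,0.001,0,0.111,0]
    - [0,0.001,0,0.111,0]
    - [255,0.001,0,0.111,0]
    - [255,0.001,0,0.111,0]
    - [255,0.001,0,0.111,0]
    - [255,0.001,0,0.111,0]
    - [255,0.001,0,0.111,0]
    - [255,0.001,0,0.111,0]
  grip_force: 40

```text
time_s: 11.1
ee_pos: [0.3376, -0.3108, 0.0193]
tool_rot: [179.9, 0.1, 90.0]
ft_force: [-0.6, 1.0, 9.5]
opening: 0.589
```

send_rows:
  moves:
    - [255,0,0,0,0]
    - [255,0,0,0,0]
    - [255,0,0,-0.01,0]
    - [255,0,0,-0.03,0]
    - [255,0,0,-0.06,0]
    - [255,0,0,-0.09,0]
    - [255,0,0,-0.11,0]
    - [255,0,0,-0.12,0]
    - [255,0,0,-0.12,0]

```text
time_s: 12.0
ee_pos: [0.3375, -0.3107, 0.1397]
tool_rot: [179.9, 0.1, 90.0]
ft_force: [0.0, -0.7, -1.7]
opening: 0.588
```

send_rows:
  moves:
    - [255,0.005,0.018,-0.01,0]
    - [255,0.015,0.055,-0.01,0]
    - [255,0.025,0.095,-0.01,0]
    - [255,0.036,0.135,-0.01,0]
    - [255,0.048,0.175,-0.01,0]
    - [255,0.058,0.215,-0.01,0]
    - [255,0.066,0.242,-0.01,0]
    - [255,0.071,0.258,-0.01,0]
    - [255,0.072,0.265,0,0]
    - [255,0.072,0.265,0.02,0]
    - [255,0.072,0.265,0.04,0]
    - [255,0.072,0.265,0.04,0]

```text
time_s: 13.2
ee_pos: [0.599, -0.2374, 0.0943]
tool_rot: [-179.7, -0.1, 90.0]
ft_force: [-0.1, 0.9, -0.8]
opening: 0.588
```

Run:
```python
from m import *
f=grab('side')
o=r.get_obs();print(o['time_s'],o['ee_pos'],o['tool_rot'],o['ft_force'],o['opening'])
a=f['image'][130:250,220:380]
cv2.imwrite('pics/c5.png',cv2.resize(a,(640,480),interpolation=cv2.INTER_CUBIC)[:,:,::-1])
```

```text
13.25 [ 0.6    -0.2378  0.096 ] [-179.769    -0.1003   89.9759] [-0.4288 -0.2238 -0.697 ] 0.5903080001459946
```

View pics/c5.png

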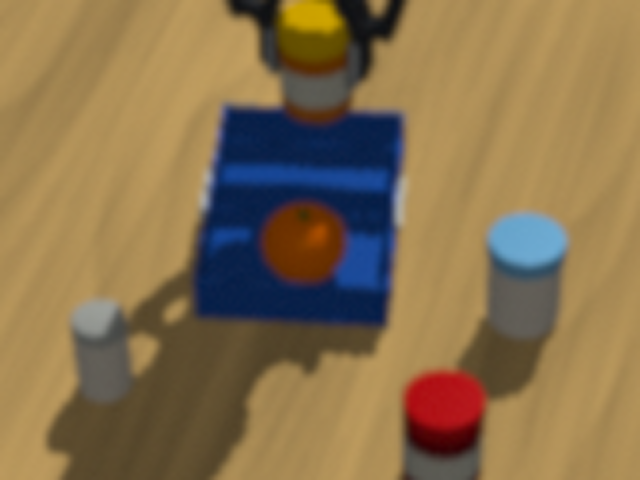

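The jar hangs upright over the small compartment in the side view. I'll lower it.

send_rows:
  moves:
    - [255,-0.001,0.001,0.02,0]
    - [255,-0.001,0.001,0.042,0]
    - [255,-0.001,0.001,0.058,0]
    - [255,-0.001,0.001,0.067,0]
    - [255,-0.001,0.001,0.071,0]
    - [255,-0.001,0.001,0.073,0]
    - [255,-0.001,0.001,0.075,0]
    - [255,-0.001,0.001,0.076,0]
    - [255,-0.001,0.001,0.077,0]
    - [255,-0.001,0.001,0.077,0]
    - [255,-0.001,0.001,0.077,0]

```text
time_s: 14.35
ee_pos: [0.6034, -0.2394, 0.0224]
tool_rot: [179.9, 0.0, 90.0]
ft_force: [-2.8, -0.1, 9.5]
opening: 0.587
```

send_rows:
  moves:
    - [98,0,0,0,0]
    - [90,0,0,0,0]
    - [80,0,0,0,0]
    - [70,0,0,0,0]
    - [65,0,0,0,0]
    - [65,0,0,0,0]

```text
time_s: 14.95
ee_pos: [0.603, -0.2392, 0.0213]
tool_rot: [-180.0, -0.0, 90.0]
ft_force: [-0.0, 0.1, 0.0]
opening: 0.743
```

send_rows:
  moves:
    - [65,0,0,-0.02,0]
    - [65,0,0,-0.06,0]
    - [65,0,0,-0.1,0]
    - [40,0,0,-0.13,0]
    - [0,0.02,-0.009,-0.15,0]
    - [0,0.06,-0.026,-0.15,0]
    - [0,0.1,-0.043,-0.15,0]
    - [0,0.14,-0.061,-0.15,0]
    - [0,0.18,-0.078,-0.15,0]
    - [0,0.22,-0.096,-0.15,0]
    - [0,0.26,-0.113,-0.15,0]
    - [0,0.3,-0.13,-0.15,0]

```text
time_s: 16.15
ee_pos: [0.4721, 0.0621, 0.1714]
tool_rot: [180.0, -0.0, 90.0]
ft_force: [1.2, 0.5, -0.3]
opening: 0.996
```

send_rows:
  moves:
    - [0,0.035,-0.015,0,0]
    - [0,0.065,-0.029,0,0]
    - [0,0.085,-0.037,0.02,0]
    - [0,0.089,-0.039,0.05,0]
    - [0,0.089,-0.039,0.06,0]
    - [0,0.089,-0.039,0.06,0]
    - [0,0.089,-0.039,0.06,0]

```text
time_s: 16.85
ee_pos: [0.4346, 0.1494, 0.1118]
tool_rot: [180.0, 0.0, 90.0]
ft_force: [0.5, -0.6, 0.5]
opening: 1.0
```

Run:
```python
from m import *
o=r.get_obs();print(o['time_s'],o['ee_pos'],o['tool_rot'],o['ft_force'],o['opening'])
t=grab('top');f=grab('side')
for k in('tang','honey','apple','yog'):
  for n,g in(('top',t),('side',f)):
   try:
    u,v,rad,a,z=center(g,k); print(k,n,np.round([u,v,rad,a],1),onz(g,u,v,z+.003*(k in('tang','honey')))[:2])
   except Exception as e: print(k,n,'none')
a=f['image'][130:370,200:520];b=t['image'][100:340,160:480]
cv2.imwrite('pics/c6.png',np.hstack([cv2.resize(a,(400,300)),cv2.resize(b,(400,300))])[:,:,::-1])
```

```text
16.85 [0.4346 0.1494 0.1118] [179.9932   0.0001  89.9616] [ 0.4915 -0.5926  0.5492] 0.9996022861822009
tang top [409.5 200.   13.1 425.5] [ 0.5826 -0.1496]
tang side [294.  185.    6.4  84. ] [ 0.591  -0.1647]
honey top [458.8 185.9  12.9 466. ] [ 0.6018 -0.2377]
honey side [294.1 156.7   5.2  38. ] [ 0.6088 -0.229 ]
apple top [410.5 197.5   0.7   1. ] [ 0.5876 -0.1515]
apple side [321.2 284.   13.5 491.5] [0.4328 0.1497]
yog top [413.3 273.3  13.2 504. ] [ 0.43   -0.1458]
yog side [353.3 189.1   7.3 117. ] [ 0.4243 -0.1464]
```

View pics/c6.png

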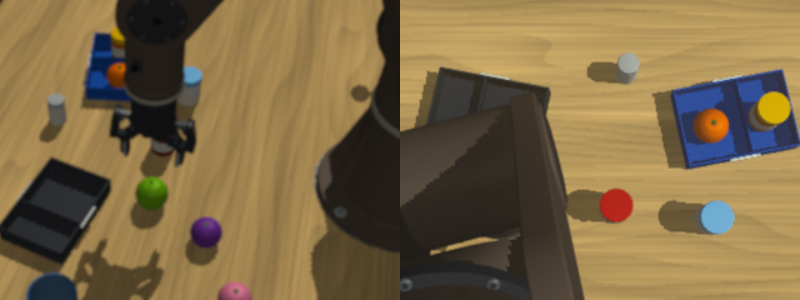

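The blue box is packed correctly, with the honey jar at (0.602, -0.238). The gripper is centred over the apple.

send_rows:
  moves:
    - [0,0,-0.001,0.03,0]
    - [0,0,-0.001,0.06,0]
    - [0,0,-0.001,0.085,0]
    - [0,0,-0.001,0.098,0]
    - [0,0,-0.001,0.103,0]
    - [0,0,-0.001,0.103,0]
    - [255,0,-0.001,0.103,0]
    - [255,0,-0.001,0.103,0]
    - [255,0,-0.001,0.103,0]
    - [255,0,-0.001,0.103,0]
    - [255,0,-0.001,0.103,0]
    - [255,0,-0.001,0.103,0]
  grip_force: 35

```text
time_s: 18.15
ee_pos: [0.4338, 0.15, 0.0096]
tool_rot: [179.9, -0.0, 90.0]
ft_force: [-1.4, -1.2, 14.7]
opening: 0.702
```

send_rows:
  moves:
    - [255,0,0,0,0]
    - [255,0,0,-0.01,0]
    - [255,0,0,-0.03,0]
    - [255,0,0,-0.06,0]
    - [255,0,0,-0.09,0]
    - [255,0,0,-0.11,0]
    - [255,0,0,-0.12,0]
    - [255,0,0,-0.12,0]

```text
time_s: 18.95
ee_pos: [0.4338, 0.15, 0.1298]
tool_rot: [179.8, -0.0, 90.0]
ft_force: [-0.3, -0.7, -1.2]
opening: 0.703
```

send_rows:
  moves:
    - [255,0.003,0.015,0,0]
    - [255,0.009,0.045,0,0]
    - [255,0.016,0.08,0,0]
    - [255,0.023,0.115,0,0]
    - [255,0.028,0.14,0,0]
    - [255,0.03,0.152,0,0]
    - [255,0.03,0.152,0.02,0]
    - [255,0.03,0.152,0.04,0]
    - [255,0.03,0.152,0.05,0]
    - [255,0.03,0.152,0.05,0]

```text
time_s: 19.95
ee_pos: [0.5832, 0.1794, 0.0764]
tool_rot: [-179.8, 0.1, 90.0]
ft_force: [-0.4, -0.5, -0.5]
opening: 0.698
```

Run:
```python
from m import *
f=grab('side')
o=r.get_obs();print(o['time_s'],o['ee_pos'],o['tool_rot'],o['ft_force'],o['opening'])
a=f['image'][210:360,180:380]
cv2.imwrite('pics/c7.png',cv2.resize(a,(640,480),interpolation=cv2.INTER_CUBIC)[:,:,::-1])
```

```text
20.0 [0.5841 0.1796 0.0776] [-179.888     0.0286   90.0051] [-0.4804 -0.1729  0.0964] 0.6986235380549478
```

View pics/c7.png

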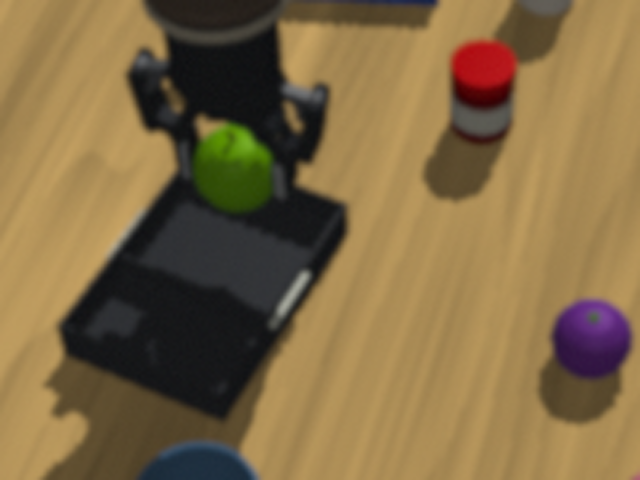

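The apple is held above the grey box's large compartment, so I'll lower it.

send_rows:
  moves:
    - [255,0,0,0.02,0]
    - [255,0,0,0.038,0]
    - [255,0,0,0.051,0]
    - [255,0,0,0.059,0]
    - [255,0,0,0.062,0]
    - [255,0,0,0.064,0]
    - [255,0,0,0.065,0]
    - [255,0,0,0.066,0]
    - [255,0,0,0.067,0]
    - [255,0,0,0.067,0]
    - [255,0,0,0.067,0]

```text
time_s: 21.1
ee_pos: [0.5854, 0.1799, 0.0126]
tool_rot: [179.9, -0.0, 90.0]
ft_force: [-4.2, -0.9, 17.4]
opening: 0.704
```

send_rows:
  moves:
    - [70,0,0,0,0]
    - [62,0,0,0,0]
    - [54,0,0,0,0]
    - [46,0,0,0,0]
    - [42,0,0,0,0]
    - [42,0,0,0,0]

```text
time_s: 21.7
ee_pos: [0.585, 0.1798, 0.0112]
tool_rot: [-180.0, 0.0, 90.0]
ft_force: [0.4, -0.6, -0.2]
opening: 0.837
```

send_rows:
  moves:
    - [42,0,0,-0.02,0]
    - [42,0,0,-0.06,0]
    - [42,0,0,-0.1,0]
    - [20,0,0,-0.14,0]
    - [0,-0.02,-0.01,-0.16,0]
    - [0,-0.06,-0.029,-0.16,0]
    - [0,-0.1,-0.048,-0.16,0]
    - [0,-0.14,-0.067,-0.16,0]
    - [0,-0.18,-0.086,-0.16,0]
    - [0,-0.22,-0.105,-0.16,0]
    - [0,-0.26,-0.124,-0.16,0]
    - [0,-0.295,-0.14,-0.16,0]

```text
time_s: 22.9
ee_pos: [0.4438, -0.1167, 0.1714]
tool_rot: [180.0, 0.0, 90.0]
ft_force: [0.3, 0.5, -0.1]
opening: 0.996
```

send_rows:
  moves:
    - [0,-0.022,-0.01,0,0]
    - [0,-0.031,-0.015,0.02,0]
    - [0,-0.031,-0.015,0.045,0]
    - [0,-0.031,-0.015,0.05,0]
    - [0,-0.031,-0.015,0.05,0]
    - [0,-0.031,-0.015,0.05,0]

```text
time_s: 23.5
ee_pos: [0.4305, -0.1461, 0.1219]
tool_rot: [180.0, 0.0, 90.0]
ft_force: [0.5, 0.2, 0.9]
opening: 1.006
```

Run:
```python
from m import *
o=r.get_obs();print(o['time_s'],o['ee_pos'],o['tool_rot'],o['ft_force'],o['opening'])
t=grab('top');f=grab('side')
for k in('apple','yog'):
  for n,g in(('top',t),('side',f)):
   try:
    u,v,rad,a,z=center(g,k); print(k,n,np.round([u,v,rad,a],1),onz(g,u,v,z+.003*(k=='apple'))[:2])
   except Exception as e: print(k,n,'none')
a=f['image'][130:370,180:500];b=t['image'][100:340,160:480]
cv2.imwrite('pics/c8.png',np.hstack([cv2.resize(a,(400,300)),cv2.resize(b,(400,300))])[:,:,::-1])
```

```text
23.5 [ 0.4305 -0.1461  0.1219] [179.9752   0.0097  90.0312] [0.5475 0.2448 0.8779] 1.006276769012363
apple top [248.8 197.   15.3 681. ] [0.5854 0.1792]
apple side [254.9 279.   13.5 531. ] [0.5845 0.1783]
yog top [411.  273.4  12.6 212. ] [ 0.4297 -0.1414]
yog side [351.1 190.    9.1 166.5] [ 0.429  -0.1413]
```

View pics/c8.png

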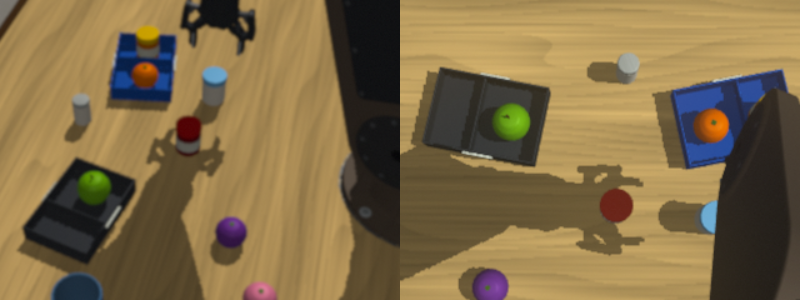

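The apple lies in the grey box's large compartment at (0.585, 0.179). The gripper is over the yoghurt jar.

send_rows:
  moves:
    - [0,0,0,0.03,0]
    - [0,0,0,0.06,0]
    - [0,0,0,0.085,0]
    - [0,0,0,0.098,0]
    - [0,0,0,0.102,0]
    - [0,0,0,0.102,0]
    - [255,0,0,0.102,0]
    - [255,0,0,0.102,0]
    - [255,0,0,0.102,0]
    - [255,0,0,0.102,0]
    - [255,0,0,0.102,0]
    - [255,0,0,0.102,0]
  grip_force: 40

```text
time_s: 24.8
ee_pos: [0.4306, -0.1464, 0.0202]
tool_rot: [179.9, 0.0, 90.0]
ft_force: [-1.6, -0.2, 11.6]
opening: 0.591
```

send_rows:
  moves:
    - [255,0,0,0,0]
    - [255,0,0,-0.01,0]
    - [255,0,0,-0.03,0]
    - [255,0,0,-0.06,0]
    - [255,0,0,-0.1,0]
    - [255,0,0,-0.13,0]
    - [255,0,0,-0.15,0]
    - [255,0,0,-0.15,0]

```text
time_s: 25.6
ee_pos: [0.4314, -0.1467, 0.1725]
tool_rot: [179.7, 0.1, 90.0]
ft_force: [0.4, -0.4, -3.7]
opening: 0.588
```

send_rows:
  moves:
    - [255,0.015,0.006,0,0]
    - [255,0.045,0.018,0,0]
    - [255,0.085,0.035,0,0]
    - [255,0.125,0.051,0,0]
    - [255,0.165,0.068,0,0]
    - [255,0.205,0.084,0,0]
    - [255,0.245,0.101,0,0]
    - [255,0.285,0.117,0,0]
    - [255,0.325,0.133,0,0]
    - [255,0.36,0.148,0,0]
    - [255,0.39,0.16,0,0]
    - [255,0.408,0.168,0,0]

```text
time_s: 26.8
ee_pos: [0.598, 0.264, 0.1681]
tool_rot: [-179.9, 0.0, 90.1]
ft_force: [0.4, -0.0, -1.4]
opening: 0.592
```

send_rows:
  moves:
    - [255,0.008,0.003,0,0]
    - [255,0.008,0.003,0.02,0]
    - [255,0.008,0.003,0.05,0]
    - [255,0.008,0.003,0.07,0]
    - [255,0.008,0.003,0.07,0]
    - [255,0.008,0.003,0.07,0]

```text
time_s: 27.4
ee_pos: [0.6007, 0.2692, 0.0992]
tool_rot: [-179.9, 0.0, 90.0]
ft_force: [0.9, -1.0, -1.1]
opening: 0.593
```

Run:
```python
from m import *
f=grab('side')
o=r.get_obs();print(o['time_s'],o['ee_pos'],o['tool_rot'],o['ft_force'],o['opening'])
a=f['image'][210:360,180:380]
cv2.imwrite('pics/c9.png',cv2.resize(a,(640,480),interpolation=cv2.INTER_CUBIC)[:,:,::-1])
```

```text
27.45 [0.6013 0.2696 0.1001] [179.9741  -0.009   89.9788] [-0.283   0.2372 -1.8215] 0.5888764489783286
```

View pics/c9.png

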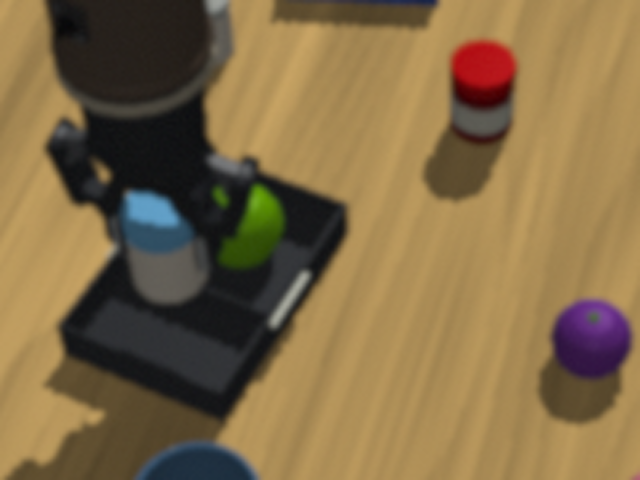

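The yoghurt jar is upright above the small compartment and clear of the apple, so I'll lower it.

send_rows:
  moves:
    - [255,0,0,0.02,0]
    - [255,0,0,0.042,0]
    - [255,0,0,0.058,0]
    - [255,0,0,0.067,0]
    - [255,0,0,0.071,0]
    - [255,0,0,0.073,0]
    - [255,0,0,0.075,0]
    - [255,0,0,0.076,0]
    - [255,0,0,0.077,0]
    - [255,0,0,0.077,0]
    - [255,0,0,0.077,0]

```text
time_s: 28.55
ee_pos: [0.6014, 0.2701, 0.0233]
tool_rot: [179.9, -0.0, 90.0]
ft_force: [-2.5, 0.4, 8.2]
opening: 0.592
```

send_rows:
  moves:
    - [98,0,0,0,0]
    - [90,0,0,0,0]
    - [80,0,0,0,0]
    - [70,0,0,0,0]
    - [65,0,0,0,0]
    - [65,0,0,0,0]

```text
time_s: 29.15
ee_pos: [0.601, 0.2698, 0.0223]
tool_rot: [-180.0, 0.0, 90.0]
ft_force: [0.1, -0.6, -0.1]
opening: 0.742
```

send_rows:
  moves:
    - [65,0,0,-0.02,0]
    - [65,0,0,-0.06,0]
    - [65,0,0,-0.1,0]
    - [65,0,0,-0.14,0]
    - [65,-0.02,0,-0.18,0]
    - [65,-0.06,0,-0.19,0]
    - [65,-0.1,0,-0.19,0]
    - [65,-0.14,0,-0.19,0]
    - [65,-0.18,0,-0.19,0]
    - [65,-0.22,0,-0.19,0]
    - [65,-0.26,0,-0.19,0]
    - [65,-0.3,0,-0.19,0]

```text
time_s: 30.35
ee_pos: [0.6008, -0.0318, 0.2124]
tool_rot: [180.0, 0.0, 90.0]
ft_force: [0.3, -0.5, 0.6]
opening: 0.741
```

send_rows:
  moves:
    - [65,-0.04,0,0,0]
    - [65,-0.08,0,0,0]
    - [65,-0.12,0,0,0]
    - [65,-0.16,0,0,0]
    - [65,-0.2,0,0,0]
    - [65,-0.24,0,0,0]
    - [65,-0.28,0,0,0]
    - [65,-0.32,0,0,0]
    - [65,-0.36,0,0,0]
    - [65,-0.38,0,0,0]
    - [65,-0.38,0,0,0]
    - [65,-0.38,0,0,0]

```text
time_s: 31.55
ee_pos: [0.6007, -0.4101, 0.2119]
tool_rot: [-180.0, -0.0, 90.0]
ft_force: [-0.4, 0.3, -0.4]
opening: 0.748
```

Run:
```python
from m import *
o=r.get_obs();print(o['time_s'],o['ee_pos'],o['ft_force'])
t=grab('top');f=grab('side')
for k in H:
  for n,g in(('top',t),('side',f)):
   try:
    u,v,rad,a,z=center(g,k); print(k,n,np.round([u,v,rad,a],1),onz(g,u,v,z+.003*(k!='jam'))[:2])
   except Exception as e: print(k,n,'none')
a=f['image'][120:420,160:560];b=t['image'][120:420,60:460]
cv2.imwrite('pics/c10.png',np.hstack([a,b])[:,:,::-1])
```

```text
31.55 [ 0.6007 -0.4101  0.2119] [-0.3513  0.343  -0.4154]
tang top [408.1 199.8  13.2 444.5] [ 0.583  -0.1467]
tang side [298.  187.5   7.2 112. ] [ 0.5777 -0.1577]
apple top [248.7 197.1  15.3 688.5] [0.5852 0.1794]
apple side [255.3 279.6  13.5 487.5] [0.5831 0.1797]
yog top [199.9 184.3  13.2 344.5] [0.6012 0.2703]
yog side [231.3 299.3   9.5 200.5] [0.6019 0.2753]
honey top [410. 199.   0.   0.] [ 0.5748 -0.1416]
honey side [297.  154.    7.1  46.5] [ 0.6045 -0.2424]
jam top [332.7 264.   12.7 470. ] [0.4467 0.0089]
jam side [330.6 230.7   9.4   9. ] [0.4449 0.0154]
```

View pics/c10.png

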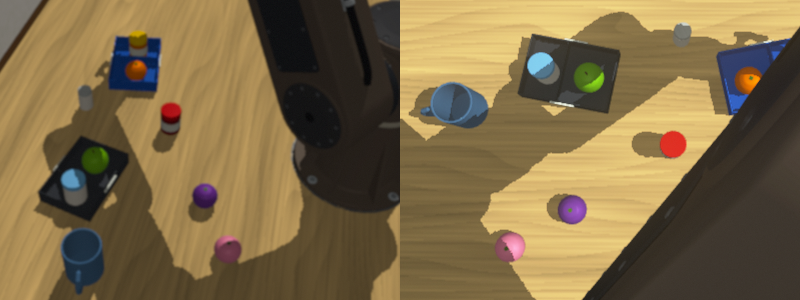

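Both boxes are packed, flat and in place. The jam jar, mug and salt pot have not moved, and the arm is clear, so I'm handing in.

```bash
python3 -c "
from plant import order
print(order.sign_off())"
```

```text
the job is handed in; nothing more can be done
None
```

Both lunches are packed and the job is handed in, at about 31.7 s on the robot's clock. I placed things in the order you listed them: tangerine and honey jar in the blue box, then apple and yoghurt jar in the grey one. Each was lowered to contact before release, with 17 N or less at touchdown.

- **Final pictures:** Both views show each fruit in its larger compartment, the jars upright in the smaller ones and the boxes flat where they were. The measured positions agree with the planned spots to a few millimetres.
- **Hidden in the last view:** The honey jar was behind the arm in the final top view. The last side view and an earlier clear top view both show it upright at about (0.60, -0.24).
- **Left alone:** The jam jar measures within 1 mm of where it began. The mug, the salt pot and the pink and purple fruit look unmoved in the pictures.
- **Force reading:** The wrist read about 22 N while gripping the tangerine, probably from the fingertips touching the table. That is below the limits, and I gripped a little higher for the later picks.

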